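# Air the wider feed box with its lever and let the lid down softly

## Task

Air the wider of the two clear feed boxes: with the fingertips press the steel plate of its lever down until the lid stands fully open, keep it open for two seconds, then let the plate up slowly under the fingers so that the lid comes down shut without slamming, and move away. Work the lid by its lever only, do not touch the lid itself, and leave the narrower station shut and everything else where it lies.

Things in the scene. Friction and masses are not known exactly. Their poses are not given: they have to be found in the camera images.
- wide_station: clear acrylic feeding station with the WIDER box, held to the table's far edge by a black screw clamp. Box 110 mm wide (its y), 100 mm long (its x), top rim 80 mm above the table. Origin on the table top under the box's centre; its x axis points from the lever's press plate to the clamp (away from the robot, give or take the yaw), z up
- wide_lid: white lid of the wide box, 104 x 114 mm, 5 mm thick, hinged on the box's far rim; origin on the hinge, 50 mm behind the box's centre and 80 mm up; its z axis is vertical when shut and tilts by the opening angle, which is 3 times the lever's angle (about 1.05 rad fully open)
- wide_plate (a point): middle of the top face of the wide station's steel press plate, the flat front end of its lever (32 mm across the station's y, 28 mm along x, on the station's centre line, joined by a thin crossbar to a lever arm along the box's side at -y), about 88 mm above the table when up and 42 mm when fully down, this point 150 mm before the box's centre. It moves down an almost vertical arc (within 4 mm fore and aft), nothing that hinders it beneath
- wide_lever (a joint): angle of the wide station's lever in rad: 0 = plate up, lid shut; 0.35 = plate fully down against its stop, lid fully open. The lever turns about a pivot 130 mm behind the plate's middle; a lid weight and light spring bring it back up by themselves (1 to 5 N at the plate), fast if let go
- narrow_station: clear acrylic feeding station with the NARROWER box, held to the table's far edge by a black screw clamp. Box 50 mm wide (its y), 100 mm long (its x), top rim 80 mm above the table. Origin on the table top under the box's centre; its x axis points from the lever's press plate to the clamp (away from the robot, give or take the yaw), z up
- narrow_lid: white lid of the narrow box, 104 x 54 mm, 5 mm thick, hinged on the box's far rim; origin on the hinge, 50 mm behind the box's centre and 80 mm up; its z axis is vertical when shut and tilts by the opening angle, which is 3 times the lever's angle (about 1.05 rad fully open)
- narrow_plate (a point): middle of the top face of the narrow station's steel press plate, the flat front end of its lever (32 mm across the station's y, 28 mm along x, on the station's centre line, joined by a thin crossbar to a lever arm along the box's side at -y), about 88 mm above the table when up and 42 mm when fully down, this point 150 mm before the box's centre. It moves down an almost vertical arc (within 4 mm fore and aft), nothing that hinders it beneath
- narrow_lever (a joint): angle of the narrow station's lever in rad: 0 = plate up, lid shut; 0.35 = plate fully down against its stop, lid fully open. The lever turns about a pivot 130 mm behind the plate's middle; a lid weight and light spring bring it back up by themselves (1 to 5 N at the plate), fast if let go
- cleaner: green magnetic algae cleaner, 75 x 45 x 41 mm, bystander; origin under its centre
- tweezer: stainless steel tweezer lying flat, about 150 mm long, 6 mm high, bystander between the two stations; origin under its middle
- splitter: white plastic airline splitter, 70 mm bar with small nozzles, 16 mm high, bystander; origin under its centre
- stone: smooth grey river-stone ornament, 60 mm across, 31 mm high, bystander between the two levers; origin under its centre
- tub: closed white feed tub, 52 mm across, 75 mm high, bystander; origin under its centre
- cup: open clear measuring cup, 60 mm across, 55 mm high, bystander; origin under its centre

How it is judged (in metres and radians):
On the way, in this order (a step that is already met when the one before it is completed fails the run):
1. the wide box's lid is fully open (at least 0.97 rad, lever at least 0.325 rad) and is kept there for 1.5 s (value of joint wide_lever above 0.325 rad and angle between wide_lid's own z axis and vertical above 0.97 rad), for 1.5 s.
2. the lid is shut again (value of joint wide_lever below 0.02 rad and angle between wide_lid's own z axis and vertical below 0.06 rad), for 0.2 s.
At the end, for the whole second after the job is handed in: both lids are shut (within 0.06 rad) and at rest, both levers up (within 0.02 rad), and each bystander is within 15 mm of where it began (all of step 2 and angular speed of wide_lid below 0.1 rad/s and value of joint narrow_lever below 0.02 rad and distance of each of cleaner, tweezer, splitter, stone, tub, cup from where it was at the start of the episode below 0.015 m); the robot touches nothing.
It fails at once if the wide lid slams: while it is still more than 0.15 rad open its lever returns faster than 0.85 rad/s (lid 2.5 rad/s, plate 110 mm/s) (value of joint wide_lever above 0.05 rad and velocity of joint wide_lever below -0.85 rad/s).
It fails at once if the robot touches a lid (contact force between any of the fingers, the arm and wide_lid above 0.5 N or contact force between any of the fingers, the arm and narrow_lid above 0.5 N).
It fails at once if the narrow station's lever is pressed (more than 0.06 rad) (value of joint narrow_lever above 0.06 rad).
It fails at once if a bystander is shifted, lifted or carried (15 mm) (distance of any of cleaner, tweezer, splitter, stone, tub, cup from where it was at the start of the episode above 0.015 m).
It also fails if it takes over 40 s, if anything falls off the work surface, if the arm or the gripper's body presses on something with over 40 N, if the wrist force passes 120 N, or if a joint passes its speed limit or range.

## Robot

A 6-joint arm with a two-finger parallel gripper is mounted at the origin on the work surface. World frame = base frame: x ahead of the robot, y to its left, z up, the work surface at z = 0. Lengths are in m, angles in degrees, forces in N, time in s.
With the tool pointing down it reaches from about 0.3 to 0.75 m from the base axis. Payload 8.5 kg.
Tool frame: the origin (TCP) lies at the very end of the fingers, on their centre line; the grasp point (between the pads) lies 19 mm behind it; z points along the fingers, y is the line along which they close (so a half turn about z gives the same grasp; the last joint's range is limited). The gripper opens to 85 mm and grips with 20 to 120 N. Pads are 22 mm wide; open, the fingers measure 114 mm over their backs; the gripper's body (76 mm by 85 mm) begins 54 mm behind the grasp point. The pads swing forward as they close: fully open they stand 13 mm farther back than shut.
Start: joints at [-76.221, 21.807, 74.336, -0, 83.858, -12.336], TCP at [0.242, -0.494, 0.231] pointing down, gripper open.
Joint ranges: [-178.18, 178.18], [-50.72, 133.34], [12.68, 142.11], [-81.47, 261.47], [9.98, 163.14], [-165.26, 165.26]. Speed limits (degrees/s): [136.94, 136.94, 180, 180, 180, 180].

## Interface

Orientations are given as a 3x3 rotation matrix whose columns are the frame's x, y, z axes.
In Python, from rig import env, optics, spotter gives the robot as it stands.
- The arm moves only by the shell command python3 -m crank 'ROWS' [FORCE]. ROWS is JSON, one flat list of numbers, 5 for each row, row after row: the finger opening in cm, from 0 to 8.54, then the shift along the tool's x, y, z in cm, then the turn about the tool's z in rad. A call has exactly 8 rows; each row shifts and turns the commanded pose from where the row before left it, along the tool's axes as they then stand; what a row does not reach is not made up. A row lasts 1/12 s, in which the tool goes at most 41.7 mm and 7.16 degrees, less where a joint would pass 70% of its speed; a pose out of reach is approached as far as the arm can. A call is refused whole if a number of a shift passes 4.17 or a number of a turn 0.125, either way. A call with a gripper value outside its range is refused whole. The fingers move at their own pace and stop on an object; FORCE is the grip in N (left out, the last holds). Time passes only in rows, so rows that do not move let the fingers close, or fill a call up. It gives the time, the measured TCP pose, the force, the opening and the grip force at its end, in the units of the state.
- env.observe(): the state, without advancing time (a new reading comes with each control period).
- optics.get_image(name): name is "scene" or "top" or "wrist"; returns a dict with "color" (384x512x3 uint8, red, green, blue), "intrinsics" (3x3 intrinsics, pixels), "pose" (4x4, takes a point from camera to world coordinates). Camera axes: x right, y up, looking along -z (the intrinsics and any distortion apply to the point x, -y, -z); pixel columns grow to the right and rows downward; lengths in m; the calibration is good to about 2 mm. A picture is of the moment at which its call begins. There is no depth.
- env.close_job(): hands the job in; it is judged then, once.
Trained networks look in a picture, given as the dict that the camera call returned (one of the last four; its "shot" number tells which), for a name from the list of things; names that differ only in an ending like _2 or _b are one class to them, and where a whole thing is asked for, a point or a joint stands for the part that bears it (a point fixed in the world has none). Each returns a list of dicts, best first, with "score" (0 to 1); they miss things now and then, are a little off and sometimes report something else, mostly with a low value. They report only what shows in the picture. A call takes as long as a camera call.
- spotter.look_for(picture, query): "at" ([column, row] as shares, 0 to 1, of the picture: columns of its width, rows of its height, amid what is visible of it).
The state is a dict: "time_s": time; "q": joint angles; "qvel": joint speeds; "joint_efforts": joint torques, N m; "position": TCP position; "tool_rot": TCP orientation; "ft_force": force on the tool from outside, world axes, zero at the start; "wrist_torque": the same for the moment, N m; "grip_width": finger opening in m; "gripper_force": force on a finger pad.
Only numpy, scipy, OpenCV 4.12 (cv2) and the standard library are available. Lean on these libraries where they do the work, as an engineer would, in place of code of your own. Each camera call takes 0.05 s, during which the arm holds its last target. There are 200 camera calls.

## Working session

There is one attempt and no reset: what is moved stays moved. The work goes in short steps, Python scripts to look and compute and a shell command to move; the robot and the scene stay as the last step left them, time stands still between calls to the robot, and variables do not carry over. Pictures are saved under pics/ and viewed, at most 10 in all, crops included, and the job is handed in when it is done.

```bash
mkdir -p pics; python3 - <<'E'
from rig import env, optics, spotter
import cv2,numpy as np
s=env.observe();print(s['time_s'],s['position'],s['tool_rot'],s['grip_width'])
for n in("top","scene"):
    p=optics.get_image(n);cv2.imwrite(f"pics/{n}0.png",p["color"][:,:,::-1])
    print(n,p["intrinsics"],p["pose"])
    for q in("wide_plate","narrow_plate","wide_station","narrow_station","wide_lid","narrow_lid","stone"):
        print(q,[(np.round(np.array(d["at"])*[512,384],1),round(d["score"],2)) for d in spotter.look_for(p,q)[:3]])
E
```

```text
0.0 [ 0.24201762 -0.49356138  0.2307195 ] [[ 8.97935634e-01  4.40126672e-01 -3.30321905e-04]
 [ 4.40126681e-01 -8.97934604e-01  1.39698198e-03]
 [ 3.18241562e-04 -1.39978338e-03 -9.99998970e-01]] 0.08546978836879512
top [[368.06598183   0.         247.1693746 ]
 [  0.         368.06598183 191.50988007]
 [  0.           0.           1.        ]] [[-0.0034581   0.99306875 -0.11748403  0.45944691]
 [-0.99982585 -0.00127902  0.01861821  0.0056761 ]
 [ 0.0183389   0.11752795  0.99290023  1.09697993]
 [ 0.          0.          0.          1.        ]]
wide_plate [(array([177.4, 229.3]), 0.76)]
narrow_plate [(array([325.7, 231.9]), 0.87)]
wide_station [(array([183.1, 165.7]), 0.59)]
narrow_station [(array([314.8, 178.2]), 0.67)]
wide_lid [(array([179.3, 175.3]), 0.74)]
narrow_lid [(array([313.7, 182.5]), 0.83)]
stone [(array([245.2, 228.9]), 0.88)]
scene [[354.1299415    0.         255.69260223]
 [  0.         354.1299415  192.48015541]
 [  0.           0.           1.        ]] [[-0.51808301 -0.58421848  0.62472294  1.23244413]
 [ 0.85511111 -0.3372412   0.39376815  0.41423218]
 [-0.01936431  0.73821212  0.67429065  0.79342403]
 [ 0.          0.          0.          1.        ]]
wide_plate [(array([187.2, 197.8]), 0.68), (array([306.5, 192.3]), 0.55)]
narrow_plate [(array([222.9, 154.5]), 0.56)]
wide_station [(array([289.2, 255.5]), 0.81)]
narrow_station [(array([186.6, 198.9]), 0.97), (array([301.1, 190.6]), 0.62)]
wide_lid [(array([299.9, 229.4]), 0.65), (array([151.8, 165.6]), 0.44)]
narrow_lid [(array([198.9, 174.4]), 0.9), (array([314.3, 194.8]), 0.67)]
stone [(array([270. , 189.3]), 0.45)]
```

```bash
python3 - <<'E'
import cv2
a=cv2.imread("pics/top0.png");cv2.imwrite("pics/top0c.png",cv2.resize(a[90:290,120:380],None,fx=3,fy=3,interpolation=cv2.INTER_CUBIC))
E
```

```text
(no output)
```

View pics/top0c.png

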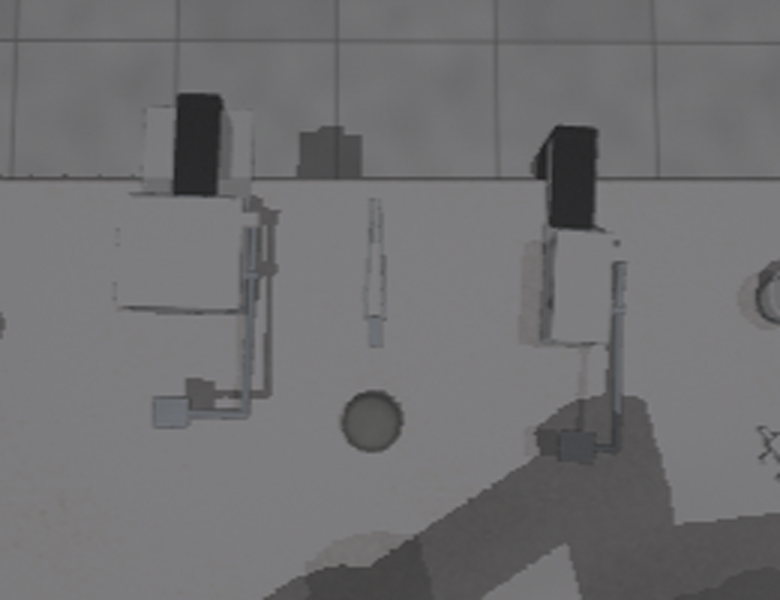

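View pics/scene0.png

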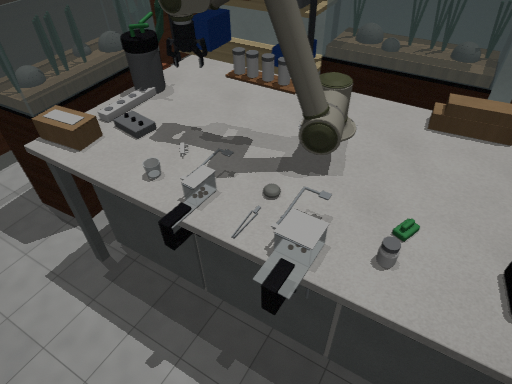

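The top view shows the wide plate at about (177,227), with its lid at (181,174). In the scene view that plate is at about (325,195). The stone, at (245,229) in the top view, is well clear of it.

```bash
cat > h.py <<'E'
import numpy as np
def ray(p,u,v):
    K=p["intrinsics"];d=np.array([(u-K[0,2])/K[0,0],-(v-K[1,2])/K[1,1],-1]);return p["pose"][:3,:3]@d,p["pose"][:3,3]
def at(p,u,v,z):
    d,o=ray(p,u,v);return o+d*(z-o[2])/d[2]
E
python3 - <<'E'
from rig import env, optics, spotter
from h import *
t=optics.get_image("top");s=optics.get_image("scene")
P=at(t,177,227,.088);print("plate top/scene",P,at(s,325.5,195,.088))
for n,u,v in(("plateL",171,227),("plateR",183,227),("lid ctr",180,174),("lid nearL",159,192.5),("nearR",200,194)):print(n,at(t,u,v,.088 if 'plate' in n else .085))
print("arm bar",at(t,202,226,.088),at(t,204,167,.088))
for q,z in(("stone",.03),("tub",.075),("cleaner",.04),("tweezer",.006)):
  for d in spotter.look_for(t,q)[:1]:print(q,d["score"],at(t,*(np.array(d["at"])*[512,384]),z))
for d in spotter.look_for(s,"tub")[:1]:print("tub s",at(s,*(np.array(d["at"])*[512,384]),.037))
R=env.observe()["tool_rot"];print(R.T@(P+[0,0,.03]-env.observe()["position"])*100)
E
```

```text
plate top/scene [0.48186308 0.17800515 0.088     ] [0.48641854 0.18423271 0.088     ]
plateL [0.48191285 0.19426803 0.088     ]
plateR [0.48181327 0.16173263 0.088     ]
lid ctr [0.62836432 0.17298345 0.085     ]
lid nearL [0.57675371 0.22974927 0.085     ]
nearR [0.57243466 0.11695099 0.085     ]
arm bar [0.48436803 0.11016886 0.088     ] [0.64752112 0.10641134 0.088     ]
stone 0.79 [ 0.47224434 -0.00706974  0.03      ]
tub 0.58 [0.55722258 0.37018188 0.075     ]
cleaner 0.85 [0.42206628 0.39584434 0.04      ]
tub s [0.56219743 0.39881739 0.037     ]
[ 51.10132696 -49.76801894  11.33213149]
```

```bash
python3 -m crank '[0,2.1,-2.1,0,0, 0,2.1,-2.1,0,0, 0,2.1,-2.1,0,0, 0,2.1,-2.1,0,0, 0,2.1,-2.1,0,0, 0,2.1,-2.1,0,0, 0,2.1,-2.1,0,0, 0,2.1,-2.1,0,0]' 60
python3 -m crank '[0,2.1,-2.1,0,0, 0,2.1,-2.1,0,0, 0,2.1,-2.1,0,0, 0,2.1,-2.1,0,0, 0,2.1,-2.1,0,0, 0,2.1,-2.1,0,0, 0,2.1,-2.1,0,0, 0,2.1,-2.1,0,0]'
python3 -m crank '[0,2.1,-2,0,0, 0,2.1,-2,0,0, 0,2.1,-2,0,0, 0,2.1,-2,0,0, 0,2.1,-2,0,0, 0,2.1,-2,0,0, 0,2.1,-2,0,0, 0,2.1,-2,0,0]'
python3 -m crank '[0,0,0,1,0.1, 0,0,0,1,0.1, 0,0,0,1,0.1, 0,0,0,1,0.1, 0,0,0,1,0.09, 0,0,0,1,0, 0,0,0,1,0, 0,0,0,0,0]'
python3 - <<'E'
from rig import env, optics, spotter
from h import *
import cv2
t=optics.get_image("top");w=optics.get_image("wrist")
cv2.imwrite("pics/t1.png",cv2.resize(t["color"][150:270,120:280,::-1],None,fx=4,fy=4));cv2.imwrite("pics/w1.png",w["color"][:,:,::-1])
a=cv2.imread("pics/t1.png");b=cv2.imread("pics/w1.png");b=cv2.resize(b,(640,480))
cv2.imwrite("pics/tw1.png",cv2.resize(np.vstack([a,b]),(400,600)))
d=spotter.look_for(w,"wide_plate")[:1]
for e in d: 
  px=np.array(e["at"])*[512,384];print(px,e["score"],at(w,*px,.088))
o=env.observe();print(o["position"],o["tool_rot"],o["ft_force"],o["grip_width"])
E
```

```text
time_s: 1.82
position: [0.3192, -0.2677, 0.2314]
tool_rot: [[0.898, 0.44, 0.0], [0.44, -0.898, -0.0], [0.0, 0.0, -1.0]]
ft_force: [-0.5, -0.3, 0.3]
grip_width: -0.0
gripper_force: 0.0
time_s: 2.48
position: [0.3961, -0.0428, 0.2315]
tool_rot: [[0.898, 0.44, 0.001], [0.44, -0.898, -0.0], [0.0, 0.0, -1.0]]
ft_force: [0.1, -0.1, 0.9]
grip_width: -0.0001
gripper_force: 0.0
time_s: 3.15
position: [0.4766, 0.1749, 0.2314]
tool_rot: [[0.898, 0.44, 0.0], [0.44, -0.898, 0.0], [0.0, 0.0, -1.0]]
ft_force: [1.2, -0.2, 0.3]
grip_width: -0.0002
gripper_force: 0.0
time_s: 3.82
position: [0.4755, 0.1733, 0.1598]
tool_rot: [[0.999, -0.034, -0.003], [-0.034, -0.999, -0.0], [-0.003, 0.0, -1.0]]
ft_force: [0.3, 0.1, -0.2]
grip_width: -0.0001
gripper_force: 0.0
[338.0224 179.7888] 0.93 [0.49181222 0.11646673 0.088     ]
[0.47658461 0.17340986 0.16187829] [[ 9.99416631e-01 -3.41441449e-02  7.57980885e-04]
 [-3.41442045e-02 -9.99416914e-01  6.58767448e-05]
 [ 7.55289613e-04 -9.17189687e-05 -9.99999711e-01]] [-0.29801089  0.36449958 -0.2144521 ] 8.839082119101985e-05
```

View pics/w1.png

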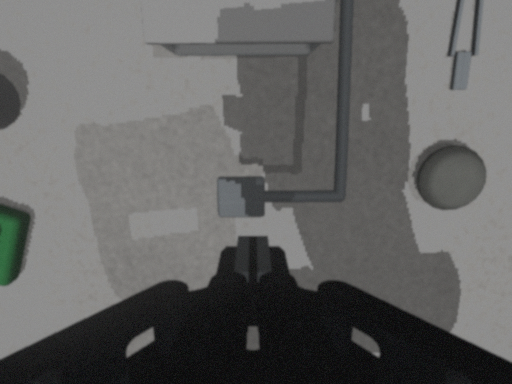

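The wrist view shows the plate centred at about (241,196). The fingertips are just below it in the picture at (252,240), with parallax because they are higher. The detector's hit at (338,180) was on the lever arm, not the plate.

```bash
python3 - <<'E'
from rig import env, optics
from h import *
w=optics.get_image("wrist")
print(at(w,241,196,.088),at(w,217,196,.088),at(w,265,196,.088),at(w,241,177,.088),at(w,241,216,.088),env.observe()["position"])
print("tcp check",at(w,253,238,env.observe()["position"][2]))
E
```

```text
[0.48340249 0.18110184 0.088     ] [0.48395447 0.19722552 0.088     ] [0.48285051 0.16497816 0.088     ] [0.49642959 0.18053709 0.088     ] [0.46924196 0.18171572 0.088     ] [0.47663884 0.17343125 0.16201919]
tcp check [0.48345907 0.17314371 0.16201919]
```

```bash
python3 -m crank '[0,0.3,-0.35,0.5,0, 0,0.3,-0.35,0.9,0, 0,0,0,0.9,0, 0,0,0,0.9,0, 0,0,0,0.9,0, 0,0,0,0.9,0, 0,0,0,0.9,0, 0,0,0,0,0]'
python3 -m crank '[0,0,0,0.2,0, 0,0,0,0.3,0, 0,0,0,0.3,0, 0,0,0,0.3,0, 0,0,0,0.3,0, 0,0,0,0.3,0, 0,0,0,0.2,0, 0,0,0,0,0]'
python3 - <<'E'
from rig import env, optics
import cv2
w=optics.get_image("wrist");cv2.imwrite("pics/w2.png",w["color"][:,:,::-1])
o=env.observe();print(o["position"],o["ft_force"])
E
```

```text
time_s: 4.68
position: [0.4817, 0.18, 0.1003]
tool_rot: [[0.999, -0.034, -0.003], [-0.034, -0.999, -0.0], [-0.003, 0.001, -1.0]]
ft_force: [0.6, -0.7, 0.0]
grip_width: -0.0004
gripper_force: 0.0
time_s: 5.35
position: [0.4822, 0.1802, 0.083]
tool_rot: [[0.999, -0.034, -0.001], [-0.034, -0.999, -0.0], [-0.001, 0.0, -1.0]]
ft_force: [-2.9, 0.6, 2.8]
grip_width: -0.0002
gripper_force: 1.3
[0.48231674 0.18019699 0.08323129] [-1.94026881  0.14427921  2.67479323]
```

View pics/w2.png

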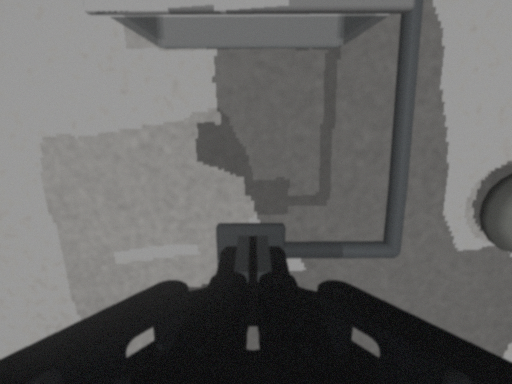

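The fingertips are on the plate, centred at about (252,240), and read 2.7 N. Next I press down.

```bash
python3 -m crank '[0,0,0,0.2,0, 0,0,0,0.3,0, 0,0,0,0.3,0, 0,0,0,0.3,0, 0,0,0,0.3,0, 0,0,0,0.3,0, 0,0,0,0.3,0, 0,0,0,0.3,0]'
python3 -m crank '[0,0,0,0.3,0, 0,0,0,0.3,0, 0,0,0,0.3,0, 0,0,0,0.3,0, 0,0,0,0.2,0, 0,0,0,0.1,0, 0,0,0,0,0, 0,0,0,0,0]'
python3 - <<'E'
from rig import env
o=env.observe();print(o["position"],o["ft_force"])
E
```

```text
time_s: 6.07
position: [0.4827, 0.1802, 0.06]
tool_rot: [[0.999, -0.034, 0.0], [-0.034, -0.999, 0.0], [0.0, -0.0, -1.0]]
ft_force: [-0.9, -0.4, 2.9]
grip_width: -0.0003
gripper_force: 1.3
time_s: 6.73
position: [0.4825, 0.1801, 0.0453]
tool_rot: [[0.999, -0.034, -0.0], [-0.034, -0.999, -0.0], [-0.0, 0.0, -1.0]]
ft_force: [-0.0, -0.4, 1.7]
grip_width: -0.0
gripper_force: 0.9
[0.48246839 0.18013878 0.04530216] [-0.02247221 -0.38090547  1.72975665]
```

```bash
python3 -m crank '[0,0,0,0.1,0, 0,0,0,0.1,0, 0,0,0,0.1,0, 0,0,0,0.05,0, 0,0,0,0,0, 0,0,0,0,0, 0,0,0,0,0, 0,0,0,0,0]'
python3 - <<'E'
from rig import env, optics
import cv2,numpy as np
ims=[optics.get_image(n)["color"][:,:,::-1] for n in("scene","wrist")]
cv2.imwrite("pics/s3.png",np.hstack([cv2.resize(ims[0][150:300,200:360],(400,375)),cv2.resize(ims[1],(400,375))]))
o=env.observe();print(o["position"],o["ft_force"])
E
```

```text
time_s: 7.4
position: [0.483, 0.1802, 0.0427]
tool_rot: [[0.999, -0.034, 0.002], [-0.034, -0.999, 0.0], [0.002, -0.0, -1.0]]
ft_force: [-1.0, -0.2, 10.8]
grip_width: -0.0003
gripper_force: 5.2
[0.48298675 0.1801917  0.0426902 ] [-2.10654171 -1.46217844 10.83039602]
```

View pics/s3.png

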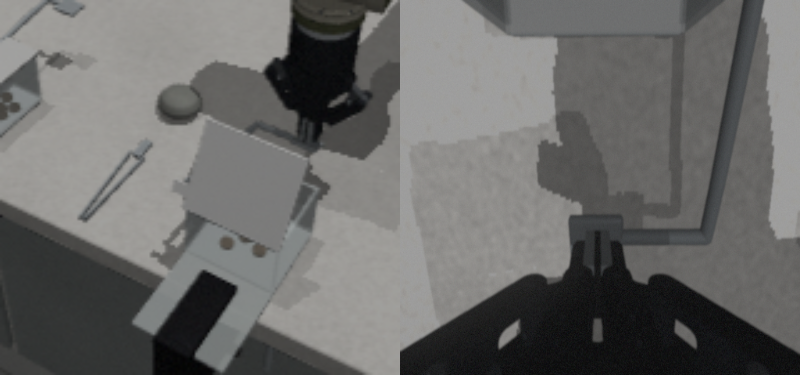

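The lid stands fully open and the force has jumped to 11 N, so the plate is on its stop. I hold it there for 2 s, then let it up slowly.

```bash
H='[0,0,0,0.02,0, 0,0,0,0,0, 0,0,0,0,0, 0,0,0,0,0, 0,0,0,0,0, 0,0,0,0,0, 0,0,0,0,0, 0,0,0,0,0]'; :
python3 -m crank '[0,0,0,0.02,0, 0,0,0,0,0, 0,0,0,0,0, 0,0,0,0,0, 0,0,0,0,0, 0,0,0,0,0, 0,0,0,0,0, 0,0,0,0,0]' |egrep 'time|posi|ft'
python3 -m crank '[0,0,0,0,0, 0,0,0,0,0, 0,0,0,0,0, 0,0,0,0,0, 0,0,0,0,0, 0,0,0,0,0, 0,0,0,0,0, 0,0,0,0,0]' |egrep 'time|posi|ft'
python3 -m crank '[0,0,0,0,0, 0,0,0,0,0, 0,0,0,0,0, 0,0,0,0,0, 0,0,0,0,0, 0,0,0,0,0, 0,0,0,0,0, 0,0,0,0,0]' |egrep 'time|posi|ft'
python3 -m crank '[0,0,0,-0.1,0, 0,0,0,-0.15,0, 0,0,0,-0.2,0, 0,0,0,-0.2,0, 0,0,0,-0.2,0, 0,0,0,-0.2,0, 0,0,0,-0.2,0, 0,0,0,-0.2,0]' |egrep 'time|posi|ft'
python3 -m crank '[0,0,0,-0.2,0, 0,0,0,-0.2,0, 0,0,0,-0.2,0, 0,0,0,-0.2,0, 0,0,0,-0.2,0, 0,0,0,-0.2,0, 0,0,0,-0.2,0, 0,0,0,-0.2,0]' |egrep 'time|posi|ft'
```

```text
time_s: 8.17
position: [0.483, 0.1802, 0.0426]
ft_force: [-1.7, -0.9, 11.3]
time_s: 8.83
position: [0.483, 0.1802, 0.0425]
ft_force: [-1.5, -0.5, 11.0]
time_s: 9.5
position: [0.483, 0.1802, 0.0426]
ft_force: [-1.8, -1.3, 11.0]
time_s: 10.17
position: [0.4823, 0.1802, 0.0562]
ft_force: [-2.0, -0.1, 1.5]
time_s: 10.83
position: [0.4826, 0.1802, 0.0724]
ft_force: [-2.1, 0.4, 2.8]
```

Following the plate up well. About 16 mm to go.

```bash
python3 -m crank '[0,0,0,-0.2,0, 0,0,0,-0.2,0, 0,0,0,-0.2,0, 0,0,0,-0.2,0, 0,0,0,-0.2,0, 0,0,0,-0.2,0, 0,0,0,-0.2,0, 0,0,0,-0.2,0]' |egrep 'time|posi|ft'
python3 -m crank '[0,0,0,-0.2,0, 0,0,0,-0.2,0, 0,0,0,-0.3,0, 0,0,0,-0.5,0, 0,0,0,-1,0, 0,0,0,-1,0, 0,0,0,-1,0, 0,0,0,-1,0]' |egrep 'time|posi|ft'
python3 -m crank '[0,0,0,-1,0, 0,0,0,-1,0, 0,0,0,-1,0, 0,0,0,-1,0, 0,0,0,-1,0, 0,0,0,0,0, 0,0,0,0,0, 0,0,0,0,0]' |egrep 'time|posi|ft'
python3 - <<'E'
from rig import env, optics
from h import *
import cv2
ims=[optics.get_image(n)["color"][:,:,::-1] for n in("scene","wrist")]
cv2.imwrite("pics/s4.png",np.hstack([cv2.resize(ims[0][130:280,200:360],(400,375)),cv2.resize(ims[1],(400,375))]))
E
```

```text
time_s: 11.5
position: [0.4829, 0.1802, 0.0884]
ft_force: [0.2, -0.1, 1.2]
time_s: 12.17
position: [0.4824, 0.1802, 0.1409]
ft_force: [0.7, -0.2, 0.6]
time_s: 12.83
position: [0.4822, 0.1801, 0.1896]
ft_force: [-0.9, 0.8, -0.8]
```

View pics/s4.png

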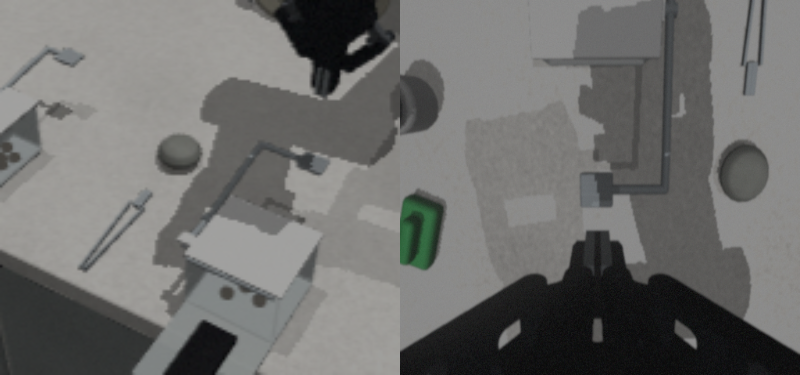

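The lid is shut, the plate is up, the gripper is clear, and the stone and tweezer lie where they were.

```bash
python3 -c "
from rig import env
print(env.close_job())"
```

```text
the job is handed in; nothing more can be done
None
```

I pressed the wide box's lever until its lid stood fully open, held it for over two seconds, and let it shut slowly under the fingers; the arm is clear, nothing else appeared moved in the last picture, and the job is handed in (no verdict returned).

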